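Lock the carriage and hold the hidden bolt head so the display arm stops sinking

TASK

The loaded display arm on the counter stand is slowly sinking because its bolt turns. First lock the sliding carriage where it stands by turning its clamp knob fully clockwise, then reach down through the gap behind the bracket, grasp the hidden hexagonal bolt head and hold it so that it no longer turns, ready for a colleague to tighten the nut. Finish while still holding the head firmly, and do not disturb the phone, the lead sinker or the line spool nearby.

Things in the scene. Friction and masses are not known exactly. Their poses are not given: they have to be found in the camera images.
- stand: Counter stand, fixed to the counter; origin at the middle of its underside, x axis to the back (away from the robot at yaw 0), y along the rail, z up. Plywood base 230 (x) x 420 (y) x 20 mm high with an aluminium rail along y. On the rail slides a carriage: a flat grey shoe (x from -120 to +20 mm, 150 mm along y, top 51 mm above the counter) with an upright bracket.
- panel_top (a point): Middle of the top edge of the stand's fixed rear panel: upright white perforated steel, 4 mm thick in x, 400 mm long along y, top 140 mm above the counter. Its front face is 60 mm behind the bracket's rear face: this is the gap, open at the top and both ends, its floor 20 mm above the counter.
- bracket_top (a point): Middle of the top edge of the carriage's bracket, an upright steel plate 5 mm thick in the stand's x and 120 mm wide along its y; top 143 mm above the counter. The bolt passes through it 23 mm below this point. It moves with the carriage.
- carriage (a joint): How far the carriage has slid along the stand's y axis from the middle of the rail, m (travel -0.06 to +0.06). Unlocked it slides at a push of about 2 N; with the clamp knob fully home a push of 15 N shifts it no more than about 2 mm.
- clamp (a joint): Turn of the clamp knob, rad: 0 fully free, grows clockwise seen from above, stop at 1.3 = fully home, carriage locked; it starts between 0 and 0.15. It needs about 0.15 to 0.2 N m and stays where it is left.
- clamp_grip (a point): Point on the clamp knob's vertical axis, at gripping height, 88 mm above the counter. The black knob stands on the shoe on the robot's side, 103 mm in -x and 35 mm in -y (stand axes) from the bracket's middle. Its grip is an upright bar 14 mm wide, 42 mm long, from 25 mm below to 7 mm above this point, on a flat disc; with the joint at 0 the bar's length lies along the stand's x.
- bolt (a joint): Turn of the bolt with its arm, rad: 0 with the arm level, grows as the arm's +y end sinks (minus the right-handed angle about the stand's x). Starts between -0.35 and -0.05; left alone it sinks 0.01 to 0.025 rad per second, with about 0.13 to 0.23 N m at the bolt. The thread is very stiff to faster turning.
- head_center (a point): Centre of the bolt head, behind the bracket, 120 mm above the counter, on the bolt's level axis parallel to the stand's x. Steel hexagon 24 mm across flats, 18 mm thick along x, 20 mm off the bracket's rear face on a round spacer of 18 mm diameter; 31 mm from its centre to the rear panel. At bolt joint 0 two flats are upright, facing +y and -y; they turn with the joint.
- lead_center (a point): Centre of the lead weight (cylinder, 30 mm diameter, 28 mm long along x) at the end of the display arm, 95 mm from the bolt's axis. The arm is a flat steel bar in front of the bracket (robot's side), 125 mm long, 22 mm high, on the same bolt as the head, held by a nut.
- phone: White desk telephone, loose, 190 x 160 x 67 mm; origin at the middle of its underside. Bystander.
- sinker: Cone-shaped lead sinker, loose, 52 mm diameter, 72 mm high; origin at the middle of its underside. Bystander.
- spool: Line spool, loose, 64 mm diameter, 36 mm high; origin at the middle of its underside. Bystander.

How it is judged:
On the way, in this order (a step that is already met when the one before it is completed fails the run):
1. the clamp knob is fully home, the carriage locked (value of joint clamp above 1.1 rad), for 0.2 s.
2. the bolt head is gripped behind the bracket and has stopped turning (contact force between the fingers and head above 10 N and distance between the grasp point and head_center below 0.02 m and velocity of joint bolt between -0.004 and 0.004 rad/s), for 0.5 s.
At the end, for the whole second after the job is handed in: The clamp knob is past 1.1 rad, the carriage is within 20 mm of where it started, the bolt head lies between the finger pads (its centre within 20 mm of the grasp point) under more than 10 N from the fingers, and the bolt turns slower than 0.004 rad/s (all of step 2 and value of joint clamp above 1.1 rad and distance of clamp_grip from where it was at the start of the episode below 0.02 m); the arm keeps its last pose, push and grip.
It fails at once if the carriage is shoved more than 20 mm along its rail (distance of clamp_grip from where it was at the start of the episode above 0.02 m).
It fails at once if a bystander is disturbed (moved more than 20 mm) (distance of any of phone, sinker, spool from where it was at the start of the episode above 0.02 m).
It also fails if it takes over 43 s, if anything falls off the work surface, if the arm or the gripper's body presses on something with over 40 N, if the wrist force passes 120 N, or if a joint passes its speed limit or range.

ROBOT

A 7-joint arm with a two-finger parallel gripper is mounted at the origin on the work surface. World frame = base frame: x ahead of the robot, y to its left, z up, the work surface at z = 0. Lengths are in m, angles in rad, forces in N, time in s.
With the tool pointing down it reaches from about 0.425 to 0.825 m from the base axis. Payload 3.6 kg.
Tool frame: the origin (TCP) lies on the centre line of the jaws, within the pads' length; the fingertips stand nose_length ahead of it and the grasp point (between the pads) lies 11 mm behind it (nose_length is the distance from the TCP to the fingertips, in m); z points along the fingers, y is the line along which they close (so a half turn about z gives the same grasp; the last joint's range is limited). The gripper opens to 93 mm and grips with 3 to 60 N. Pads are 15 mm wide; open, the fingers measure 128 mm over their backs; the gripper's body (75 mm by 188 mm) begins 65 mm behind the grasp point.
Start: joints at [-1.236, 0.615, -0.013, 1.423, 0.008, 1.103, -0.04], TCP at [0.23, 0.608, 0.227] pointing down, gripper open.
Joint ranges: [-3.12, 3.12], [-0.3, 2.06], [-1.34, 1.32], [0.26, 2.42], [-1.36, 4.5], [0.01, 1.98], [-2.84, 2.84]. Speed limits (rad/s): [2.79, 2.79, 3.14, 3.14, 3.14, 3.14, 3.14].

INTERFACE

Orientations are given as a rotation vector (axis times angle).
In Python, from rig import * gives the robot as it stands. The module is installed in compiled form; this text tells all that it offers.
- The arm moves only by the shell command python3 -m handwheel 'ROWS' [FORCE]. ROWS is JSON, a list of rows, each a list of 5 numbers: the opening, from -1 (shut) to 1 (fully open), then the shift along the tool's x, y, z in m, then the turn about the tool's z in degrees. A call has 1 to 5 rows; each row is the pose to reach, as a shift and turn from the pose commanded when the call began, along the tool's axes at that moment; what a row does not reach only later rows make up. A row lasts 1/10 s, in which the tool goes at most 50 mm and 8.59 degrees, less where a joint would pass 70% of its speed; a pose out of reach is approached as far as the arm can. A call with a gripper value outside its range is refused whole. The fingers move at their own pace and stop on an object; FORCE is the grip in N (left out, the last holds). Time passes only in rows, so rows that repeat a pose let the fingers close. It gives the time, the measured TCP pose, the force, the opening and the grip force at its end, in the units of the state.
- read_state(): the state, without advancing time (a new reading comes with each control period).
- camera(name): name is "scene" or "top" or "wrist"; returns a dict with "pixels" (420x560x3 uint8, red, green, blue), "z_map" (420x560 float32, m along the optical axis (not along the pixel's ray), 0 where there is no reading), "fov_y" (degrees; the focal length in pixels is half the picture's height over the tangent of half this angle, whatever the lens; pixels are square), "cx", "cy" (the principal point, pixels), "distortion" ([k1, k2, p1, p2, k3] as OpenCV has them; the pictures are not rectified), "T" (4x4, takes a point from camera to world coordinates). Camera axes: x right, y down, z forward; pixel columns grow to the right and rows downward; lengths in m; the calibration is good to about 2 mm. A picture is of the moment at which its call begins.
- job_done(): hands the job in; it is judged then, once.
The state is a dict: "clock": time; "joints": joint angles; "joint_vel": joint speeds; "tau": joint torques, N m; "position": TCP position; "orientation": TCP orientation; "contact_force": force on the tool from outside, world axes, zero at the start; "ft_torque": the same for the moment, N m; "grip_width": finger opening in m; "grasp_force": force on a finger pad.
Only numpy, scipy, OpenCV 4.12 (cv2) and the standard library are available. Lean on these libraries where they do the work, as an engineer would, in place of code of your own. Each camera call takes 0.05 s, during which the arm holds its last target. There are 200 camera calls.

## Working session

There is one attempt and no reset: what is moved stays moved. The work goes in short steps, Python scripts to look and compute and a shell command to move; the robot and the scene stay as the last step left them, time stands still between calls to the robot, and variables do not carry over. Pictures are saved under pics/ and viewed, at most 10 in all, crops included, and the job is handed in when it is done.

```bash
mkdir -p pics; cat > h.py <<'E'
from rig import *
import numpy as np, cv2
def shot(n,f=None):
    c=camera(n)
    if f: cv2.imwrite('pics/'+f,c['pixels'][:,:,::-1])
    np.savez('/tmp/%s.npz'%n,**c); return c
def K(c):
    f=c['pixels'].shape[0]/2/np.tan(np.radians(c['fov_y'])/2)
    return np.array([[f,0,c['cx']],[0,f,c['cy']],[0,0,1.]])
def ray(c,uv):
    p=cv2.undistortPoints(np.array(uv,float).reshape(-1,1,2),K(c),np.array(c['distortion'],float)).reshape(-1,2)
    d=np.c_[p,np.ones(len(p))]@c['T'][:3,:3].T
    return c['T'][:3,3],d
def onz(c,uv,z):
    o,d=ray(c,uv); return o+d*((z-o[2])/d[:,2])[:,None]
def cloud(c):
    h,w=c['z_map'].shape; v,u=np.mgrid[:h,:w]
    p=cv2.undistortPoints(np.c_[u.ravel(),v.ravel()].astype(float).reshape(-1,1,2),K(c),np.array(c['distortion'],float)).reshape(-1,2)
    z=c['z_map'].ravel()[:,None]
    P=np.c_[p*z,z]@c['T'][:3,:3].T+c['T'][:3,3]; P[z[:,0]==0]=np.nan
    return P.reshape(h,w,3)
E
python3 - <<'E'
from h import *
for n in('top','scene'):
    c=shot(n,n+'0.png'); print(n,c['T'][:3,3].round(3),c['fov_y'])
s=read_state(); print({k:np.round(v,4) for k,v in s.items()})
E
```

```text
top [0.305 0.037 1.431] 54.33237246850803
scene [ 1.295 -0.194  0.988] 49.77237861138222
{'clock': np.float64(0.1), 'joints': array([-1.2355,  0.6158, -0.0126,  1.4247,  0.0081,  1.1034, -0.0404]), 'joint_vel': array([ 0.0003, -0.0016, -0.0004, -0.0038,  0.0029,  0.0014, -0.0001]), 'tau': array([ 9.00000e-04, -4.60044e+01,  2.09800e-01, -1.66244e+01,
       -6.12000e-02,  1.70000e-02,  1.00000e-04]), 'position': array([0.2298, 0.6073, 0.2256]), 'orientation': array([-0.5651, -3.09  ,  0.0035]), 'contact_force': array([-0.2977,  0.7806,  0.0436]), 'ft_torque': array([ 0.0218,  0.0417, -0.0008]), 'grasp_force': np.float64(0.0), 'grip_width': np.float64(0.0928)}
```

View pics/top0.png

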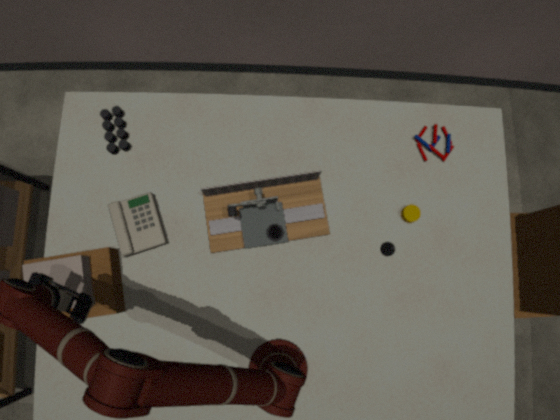

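View pics/scene0.png

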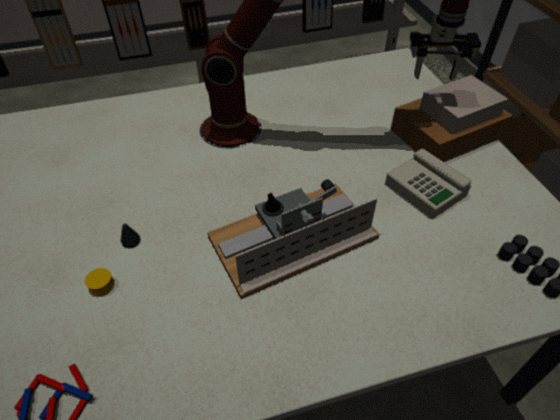

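The top view shows the stand near (265,212) px, with the panel's top edge from (203,190) to (320,175), the knob at (275,232), the bolt and bracket at about (258,193), and the lead at (233,210). The phone is at (137,223), the sinker at (387,248) and the spool at (411,213). The scene view agrees, with the knob at (271,203).

```bash
python3 - <<'E'
from h import *
c=dict(np.load('/tmp/top.npz')); P=cloud(c); 
v,u=np.mgrid[:420,:560]
reg=(u>195)&(u<335)&(v>165)&(v<258)
Z=P[:,:,2]
m=reg&(Z>0.128)&(Z<0.155)&(v<200)
q=P[m]; print('high pts',len(q))
# panel: line fit on rays through z=.14
# back-most line
print('corners px->z.14',onz(c,[(203,190),(320,175)],.14).round(4))
base=[(209,252),(328,234),(203,190),(320,173)]
print('base front corners z.02',onz(c,base[:2],.02).round(4))
hi=reg&(Z>0.075)&(Z<0.11)&(v>215)
k=P[hi]; print('knob',len(k),np.nanmean(k,0).round(4),np.nanmin(k,0).round(3),np.nanmax(k,0).round(3))
m2=reg&(Z>0.10)
crop=(np.clip((np.nan_to_num(Z)-0.0)/0.16,0,1)*255).astype(np.uint8)
a=c['pixels'][160:260,195:335,::-1]; b=cv2.applyColorMap(crop[160:260,195:335],cv2.COLORMAP_JET)
a=cv2.convertScaleAbs(a,alpha=1.6)
cv2.imwrite('pics/crop1.png',np.hstack([cv2.resize(a,None,fx=2.8,fy=4.2,interpolation=0)[:, :],cv2.resize(b,None,fx=2.8,fy=4.2,interpolation=0)]))
l,*_=cv2.fitLine(q[~np.isnan(q[:,0])][:,:2].astype(np.float32),cv2.DIST_HUBER,0,.01,.01),
print(l.ravel())
for n,uu,vv in(('phone',137,223),('sinker',387,248),('spool',411,213)): print(n,P[vv,uu].round(3))
R=cv2.Rodrigues(read_state()['orientation'])[0]; print(R.round(3))
E
```

```text
high pts 330
corners px->z.14 [[ 0.5773  0.2602  0.14  ]
 [ 0.6405 -0.1168  0.14  ]]
base front corners z.02 [[ 0.3859  0.2473  0.02  ]
 [ 0.4615 -0.1619  0.02  ]]
knob 55 [0.4569 0.0233 0.0939] [0.436 0.016 0.077] [0.478 0.031 0.101]
[ 0.18982401 -0.98181814  0.6190925   0.06405895]
phone [0.474 0.496 0.05 ]
sinker [ 0.416 -0.362  0.051]
spool [ 0.544 -0.455  0.032]
[[-0.935  0.354 -0.001]
 [ 0.354  0.935 -0.002]
 [-0.    -0.002 -1.   ]]
```

View pics/crop1.png

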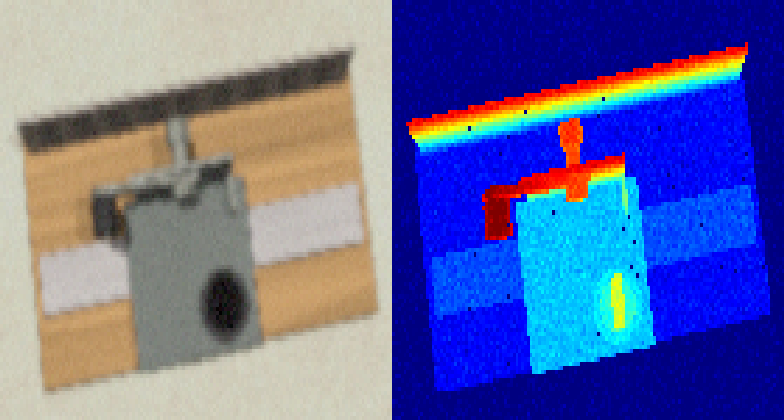

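The crop shows the panel edge, the bracket with the head spur behind it, the lead at the upper left and the knob bar lying roughly along stand x. Stand yaw is about 0.18 rad and the knob is near (0.457, 0.023). Next I move towards the knob and check `nose_length`.

```bash
cat >> h.py <<'E'
def togo(xyz,yang=None):
    "tool-axis shift from measured pose to TCP xyz, and turn (deg) bringing tool y to bearing yang (deg, mod 180)"
    s=read_state(); R=cv2.Rodrigues(np.array(s['orientation']))[0]
    d=R.T@(np.array(xyz)-s['position']); a=np.degrees(np.arctan2(R[1,1],R[0,1]))
    t=None if yang is None else ((a-yang)+90)%180-90
    print('t',round(s['clock'],2),'pos',s['position'].round(4),'yang',a.round(2),'shift',d.round(4),'turn',t and round(t,2),'F',s['contact_force'].round(1),'w',round(s['grip_width'],4))
E
python3 -c "
from h import *
import rig; print([k for k in dir(rig) if k[0]!='_']); print(nose_length if 'nose_length' in dir(rig) else '')"
python3 -m handwheel '[[1,-0.04,-0.0265,-0.005,-6.2],[1,-0.08,-0.053,-0.01,-12.4],[1,-0.12,-0.0795,-0.015,-18.6],[1,-0.16,-0.106,-0.02,-24.8],[1,-0.2,-0.1325,-0.025,-31]]'
python3 -c "
from h import *
togo((.455,.023,.25),98)"
```

```text
['IKError', 'camera', 'job_done', 'nose_length', 'read_state']
0.008
clock: 0.6
position: [0.3709, 0.4112, 0.2514]
orientation: [0.289, -3.128, 0.001]
contact_force: [1.3, 0.1, 0.3]
grip_width: 0.0929
grasp_force: 0.0
t 0.6 pos [0.3709 0.4112 0.2514] yang 100.54 shift [-0.0116 -0.3971  0.0017] turn 2.54 F [1.3 0.1 0.3] w 0.0929
```

```bash

python3 -m handwheel '[[1,-0.01,-0.045,0,0],[1,-0.015,-0.09,0,0],[1,-0.015,-0.135,0,0],[1,-0.015,-0.18,0,0],[1,-0.015,-0.225,0,0]]'
python3 -m handwheel '[[1,0,-0.045,0,0],[1,0,-0.09,0,0],[1,0,-0.13,0,0],[1,0,-0.165,0,0],[1,0,-0.165,0,0]]'
python3 -c "
from h import *
c=shot('wrist','w1.png'); print(c['T'].round(3),c['fov_y'])
togo((.455,.023,.25),98)"
```

```text
clock: 1.1
position: [0.425, 0.1924, 0.2514]
orientation: [0.281, -3.128, 0.001]
contact_force: [1.1, 0.2, 0.1]
grip_width: 0.0932
grasp_force: 0.0
clock: 1.6
position: [0.4548, 0.0261, 0.2514]
orientation: [0.265, -3.13, 0.005]
contact_force: [-0.2, -0.4, 0.4]
grip_width: 0.0932
grasp_force: 0.0
[[-0.167  0.946  0.28   0.377]
 [ 0.986  0.161  0.045  0.015]
 [-0.002  0.283 -0.959  0.408]
 [ 0.     0.     0.     1.   ]] 71.43332419507021
t 1.65 pos [0.4544 0.0294 0.2513] yang 99.92 shift [ 0.0005 -0.0064  0.0014] turn 1.92 F [-0.  -0.1  0.3] w 0.0927
```

View pics/w1.png

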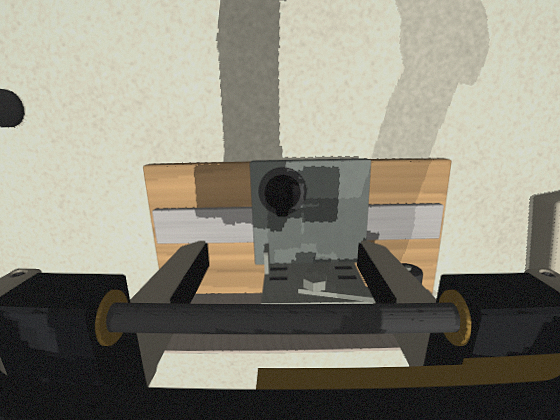

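The wrist view shows the knob at (282,190), the base's rear edge under the gripper, the bracket's top edge at row ~265 (columns 262–375), and the nut and arm at (315,285). I'll take the bar pose and yaw from depth.

```bash
python3 - <<'E'
from h import *
c=dict(np.load('/tmp/wrist.npz')); P=cloud(c); Z=P[:,:,2]; v,u=np.mgrid[:420,:560]
m=(abs(u-282)<35)&(abs(v-190)<35)&(Z>.087)&(Z<.105)
m=m.astype(np.uint8); n,l,st,ce=cv2.connectedComponentsWithStats(m); i=1+st[1:,4].argmax(); k=P[l==i]
r=cv2.minAreaRect(k[:,:2].astype(np.float32)*1000); print(len(k),k[:,2].mean().round(4),r)
uv=np.argwhere(l==i)[:,::-1]; q=onz(c,uv,.095); print('rayplane',cv2.minAreaRect(q[:,:2].astype(np.float32)*1000))
# front base edge direction
e=onz(c,[(145,165),(250,162),(372,160),(449,159)],.02); print(e.round(4), np.degrees(np.arctan2(*(e[3]-e[0])[[1,0]])))
b=(u>250)&(u<390)&(v>240)&(v<300)&(Z>.136)&(Z<.148); q=P[b]; print('bracket top',len(q),q.mean(0).round(4)); print(cv2.minAreaRect(q[:,:2].astype(np.float32)*1000))
E
```

```text
436 0.0937 ((458.6552734375, 26.27059555053711), (40.73997497558594, 12.480323791503906), 9.422101020812988)
rayplane ((457.83636474609375, 26.071069717407227), (41.188297271728516, 12.391626358032227), 9.626774787902832)
[[ 0.462  -0.1601  0.02  ]
 [ 0.435  -0.0206  0.02  ]
 [ 0.405   0.1388  0.02  ]
 [ 0.3854  0.2416  0.02  ]] 100.79916751339404
bracket top 280 [0.5407 0.1127 0.1393]
((547.3682861328125, 86.77540588378906), (8.09727954864502, 101.45938110351562), 12.736032485961914)
```

```bash
python3 -c "
from h import *
togo((.458,.026,.079),99.5)"
```

```text
t 1.65 pos [0.4544 0.0294 0.2513] yang 99.92 shift [-0.0031 -0.0039  0.1723] turn 0.42 F [-0.  -0.1  0.3] w 0.0927
```

```bash

python3 -m handwheel '[[1,-0.003,-0.004,0.035,0],[1,-0.003,-0.004,0.07,0],[1,-0.003,-0.004,0.1,0],[1,-0.003,-0.004,0.12,0],[1,-0.003,-0.004,0.12,0]]'
python3 -c "
from h import *
togo((.458,.026,.079),99.5)"
```

```text
clock: 2.15
position: [0.4558, 0.0302, 0.1293]
orientation: [0.285, -3.122, -0.001]
contact_force: [0.5, -0.6, -0.2]
grip_width: 0.0931
grasp_force: 0.0
t 2.15 pos [0.4558 0.0302 0.1293] yang 100.43 shift [-0.0017 -0.0046  0.0503] turn 0.93 F [ 0.5 -0.6 -0.2] w 0.0931
```

```bash

python3 -m handwheel '[[1,-0.001,-0.004,0.02,0],[1,-0.001,-0.004,0.04,0],[1,-0.001,-0.004,0.05,0],[1,-0.001,-0.004,0.05,0],[1,-0.001,-0.004,0.05,0]]'
python3 -c "
from h import *
togo((.458,.026,.079),99.5)"
```

```text
clock: 2.65
position: [0.4604, 0.0255, 0.0824]
orientation: [-0.282, 3.128, 0.0]
contact_force: [0.4, 0.2, 0.4]
grip_width: 0.0933
grasp_force: 0.0
t 2.65 pos [0.4604 0.0255 0.0824] yang 100.31 shift [0.0023 0.0009 0.0034] turn 0.81 F [0.4 0.2 0.4] w 0.0933
```

```bash

python3 -m handwheel '[[-1,0,0,0.002,0],[-1,0,0,0.002,0],[-1,0,0,0.002,0],[-1,0,0,0.002,0],[-1,0,0,0.002,0]]' 45
python3 -m handwheel '[[-1,0,0,0,0],[-1,0,0,0,0],[-1,0,0,0,0]]'
python3 -c "
from h import *
togo((.458,.026,.079),99.5)"
```

```text
clock: 3.15
position: [0.4599, 0.025, 0.0798]
orientation: [-0.281, 3.129, -0.0]
contact_force: [1.0, 0.5, 0.0]
grip_width: 0.0573
grasp_force: 0.0
clock: 3.45
position: [0.4598, 0.0249, 0.0796]
orientation: [0.281, -3.129, 0.0]
contact_force: [0.1, -0.8, -0.9]
grip_width: 0.0334
grasp_force: 0.0
t 3.45 pos [0.4598 0.0249 0.0796] yang 100.27 shift [0.0016 0.0014 0.0006] turn 0.77 F [ 0.1 -0.8 -0.9] w 0.0334
```

```bash

python3 -m handwheel '[[-1,0,0,0,0],[-1,0,0,0,0],[-1,0,0,0,0],[-1,0,0,0,0]]'
python3 -m handwheel '[[-1,0,0,0,6],[-1,0,0,0,12],[-1,0,0,0,18],[-1,0,0,0,24],[-1,0,0,0,30]]'
```

```text
clock: 3.85
position: [0.4598, 0.0251, 0.0796]
orientation: [0.281, -3.129, -0.0]
contact_force: [0.1, 0.5, 0.4]
grip_width: 0.0137
grasp_force: 44.9
clock: 4.35
position: [0.4598, 0.0243, 0.0796]
orientation: [0.543, 3.094, -0.002]
contact_force: [-0.7, -2.0, -0.7]
grip_width: 0.0137
grasp_force: 45.0
```

```bash

python3 -m handwheel '[[-1,0,0,0,7],[-1,0,0,0,14],[-1,0,0,0,21],[-1,0,0,0,28],[-1,0,0,0,35]]'
python3 -m handwheel '[[-1,0,0,0,6],[-1,0,0,0,9],[-1,0,0,0,9],[-1,0,0,0,9]]'
python3 -c "
from h import *
togo((.458,.026,.079),99.5); print(read_state()['ft_torque'])"
```

```text
clock: 4.85
position: [0.4588, 0.0269, 0.0796]
orientation: [-1.444, -2.786, -0.001]
contact_force: [-1.7, 4.1, 2.9]
grip_width: 0.013
grasp_force: 45.1
clock: 5.25
position: [0.4584, 0.0281, 0.0796]
orientation: [-1.65, -2.667, -0.002]
contact_force: [-2.3, 5.5, 4.0]
grip_width: 0.0134
grasp_force: 45.0
t 5.25 pos [0.4584 0.0281 0.0796] yang 26.52 shift [-0.0017 -0.0012  0.0006] turn -72.98 F [-2.3  5.5  4. ] w 0.0134
[1.08394368 0.63066139 0.11456508]
```

```bash

python3 -m handwheel '[[-1,0,0,0,2],[-1,0,0,0,2],[-1,0,0,0,2],[-1,0,0,0,0]]'
python3 -c "
from h import *
togo((.458,.026,.079),99.5); print(read_state()['ft_torque'])"
python3 -m handwheel '[[0.3,0,0,0,0],[0.3,0,0,0,0],[0.3,0,0,0,0],[0.3,0,0,0,0],[0.3,0,0,0,0]]'
python3 -m handwheel '[[0.3,0,0,-0.03,0],[0.3,0,0,-0.06,0],[0.3,0,0,-0.11,0],[0.3,0,0,-0.16,-8],[0.3,0,0,-0.2,-16]]'
```

```text
clock: 5.65
position: [0.4583, 0.0281, 0.0796]
orientation: [-1.647, -2.669, -0.002]
contact_force: [-0.6, 4.5, 3.2]
grip_width: 0.0135
grasp_force: 44.9
t 5.65 pos [0.4583 0.0281 0.0796] yang 26.65 shift [-0.0018 -0.0013  0.0006] turn -72.85 F [-0.6  4.5  3.2] w 0.0135
[ 0.9903568   0.66419126 -0.01518523]
clock: 6.15
position: [0.4599, 0.0246, 0.0796]
orientation: [1.659, 2.667, -0.0]
contact_force: [0.0, 0.3, -0.1]
grip_width: 0.0492
grasp_force: 0.0
clock: 6.65
position: [0.4601, 0.0246, 0.2824]
orientation: [1.263, 2.874, 0.001]
contact_force: [0.8, -0.4, 0.2]
grip_width: 0.0604
grasp_force: 0.0
```

```bash

python3 -m handwheel '[[0.3,0,0,0,-8.5],[0.3,0,0,0,-17],[0.3,0,0,0,-25.5],[0.3,0,0,0,-34],[0.3,0,0,0,-42.5]]'
python3 -c "
from h import *
togo((.583,.085,.28),100.8)"
```

```text
clock: 7.15
position: [0.4596, 0.0247, 0.2795]
orientation: [-0.134, -3.138, 0.0]
contact_force: [-0.4, 0.3, 0.3]
grip_width: 0.0603
grasp_force: 0.0
t 7.15 pos [0.4596 0.0247 0.2795] yang 85.09 shift [-0.1178  0.0706 -0.0005] turn -15.71 F [-0.4  0.3  0.3] w 0.0603
```

```bash

python3 -m handwheel '[[0.3,-0.035,0.021,0,-8],[0.3,-0.07,0.042,0,-15.7],[0.3,-0.1,0.06,0,-15.7],[0.3,-0.118,0.0706,0,-15.7],[0.3,-0.118,0.0706,0,-15.7]]'
python3 -m handwheel '[[0.3,0,0,0,0],[0.3,0,0,0,0]]'
python3 - <<'E'
from h import *
togo((.583,.085,.28),100.8)
c=shot('wrist','w2.png'); P=cloud(c); Z=P[:,:,2]
cv2.imwrite('pics/w2z.png',cv2.applyColorMap((np.clip(np.nan_to_num(Z)/.16,0,1)*255).astype(np.uint8),2)[100:400,100:460])
E
```

```text
clock: 7.65
position: [0.5853, 0.0861, 0.2783]
orientation: [0.29, -3.128, -0.0]
contact_force: [-0.7, 0.4, -0.0]
grip_width: 0.0605
grasp_force: 0.0
clock: 7.85
position: [0.5828, 0.0835, 0.2797]
orientation: [0.284, -3.128, 0.001]
contact_force: [-0.4, -0.8, -0.8]
grip_width: 0.0604
grasp_force: 0.0
t 7.85 pos [0.5828 0.0835 0.2797] yang 100.4 shift [-0.0005  0.0015 -0.0003] turn -0.4 F [-0.4 -0.8 -0.8] w 0.0604
```

View pics/w2.png

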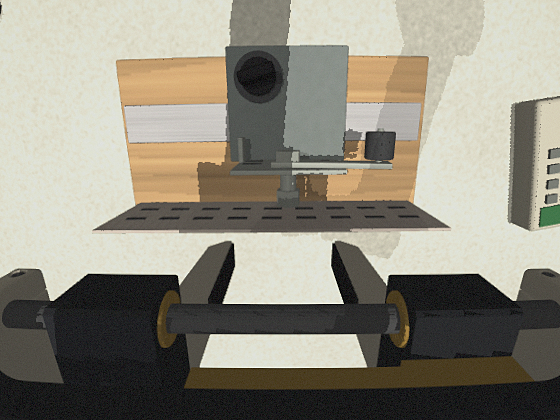

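The picture shows the head at (287,190) between the bracket edge (row ~168) and the panel's top edge, with the lead at (380,145) and the knob at (258,75). I'll measure the head, panel, lead height and knob bar.

```bash
python3 - <<'E'
from h import *
c=dict(np.load('/tmp/wrist.npz')); P=cloud(c); Z=P[:,:,2]; v,u=np.mgrid[:420,:560]
def blob(m):
    n,l,st,ce=cv2.connectedComponentsWithStats(m.astype(np.uint8)); i=1+st[1:,4].argmax(); return np.argwhere(l==i)[:,::-1]
def rect(uv,z): return np.round(np.hstack([np.ravel(x) for x in cv2.minAreaRect(onz(c,uv,z)[:,:2].astype(np.float32)*1000)]),1)
k=blob((abs(u-258)<30)&(abs(v-76)<30)&(Z>.083)&(Z<.11)); print('knob bar',len(k),rect(k,.095))
s=np.array([.982,.187]); t=np.array([-.187,.982])
h=blob((u>265)&(u<310)&(v>176)&(v<206)&(Z>.11)&(Z<.16)); q=P[h[:,1],h[:,0]]
print('head px',h.min(0),h.max(0),'z',np.nanpercentile(q[:,2],[5,50,95]).round(4))
for vv in range(172,206,2):
    r=h[h[:,1]==vv]
    if len(r): p=P[r[:,1],r[:,0]]; print(vv,r[:,0].min(),r[:,0].max(),p.mean(0).round(4),'width',np.ptp(p[:,:2]@t).round(4))
l=blob((abs(u-380)<18)&(abs(v-145)<17)&(Z>.09)); q=P[l[:,1],l[:,0]]; print('lead',q.mean(0).round(4),np.nanpercentile(q[:,2],[5,95]).round(4))
e=onz(c,[(95,230),(449,231)],.14); print('panel rear top?',e.round(4),np.degrees(np.arctan2(*(e[1]-e[0])[[1,0]])))
E
```

```text
knob bar 539 [459.1  32.1  15.5  40.6  27.1]
head px [277 177] [298 205] z [0.1229 0.1278 0.1323]
178 280 295 [0.5616 0.0861 0.1263] width 0.0164
180 280 295 [0.5637 0.0865 0.1265] width 0.0163
182 280 295 [0.5658 0.0869 0.1265] width 0.0164
184 280 295 [0.568  0.0873 0.1264] width 0.0164
186 280 295 [0.5702 0.0878 0.1264] width 0.0164
188 278 298 [0.573  0.0889 0.123 ] width 0.0227
190 277 298 [0.5748 0.0886 0.1255] width 0.0231
192 277 298 [0.5761 0.0888 0.1292] width 0.023
194 277 298 [0.5783 0.0892 0.1294] width 0.023
196 277 298 [0.5804 0.0896 0.1294] width 0.0231
198 277 298 [0.5826 0.09   0.1295] width 0.0232
200 277 298 [0.5848 0.0904 0.1297] width 0.0232
202 277 298 [0.5871 0.0908 0.1295] width 0.0232
204 277 298 [0.5893 0.0912 0.1295] width 0.0233
lead [0.5097 0.1693 0.1425] [0.133  0.1471]
panel rear top? [[ 0.6539 -0.1138  0.14  ]
 [ 0.5848  0.2718  0.14  ]] 100.15688971899958
```

The clamp reads about 1.28 rad, the carriage has shifted only about 6 mm, and the head centre is near (0.5835, 0.0905). I'll go down in two stages.

```bash

python3 -m handwheel '[[0.3,-0.002,0.007,0.03,0],[0.3,-0.002,0.007,0.06,0],[0.3,-0.002,0.007,0.09,0],[0.3,-0.002,0.007,0.1,0],[0.3,-0.002,0.007,0.1,0]]'
python3 -c "
from h import *
togo((.5835,.0905,.109),100.5)"
```

```text
clock: 8.4
position: [0.5833, 0.0912, 0.1789]
orientation: [0.285, -3.126, 0.001]
contact_force: [0.3, -0.2, -0.0]
grip_width: 0.0603
grasp_force: 0.0
t 8.4 pos [0.5833 0.0912 0.1789] yang 100.44 shift [-0.0002 -0.0007  0.0699] turn -0.06 F [ 0.3 -0.2 -0. ] w 0.0603
```

```bash

python3 -m handwheel '[[0.3,0,-0.001,0.02,0],[0.3,0,-0.001,0.04,0],[0.3,0,-0.001,0.06,0],[0.3,0,-0.001,0.07,0],[0.3,0,-0.001,0.07,0]]'
python3 -m handwheel '[[-1,0,0,0,0],[-1,0,0,0,0],[-1,0,0,0,0],[-1,0,0,0,0],[-1,0,0,0,0]]' 60
python3 -m handwheel '[[-1,0,0,0,0],[-1,0,0,0,0],[-1,0,0,0,0],[-1,0,0,0,0],[-1,0,0,0,0]]'
python3 -c "
from h import *
togo((.5835,.0905,.109),100.5)"
```

```text
clock: 8.9
position: [0.5847, 0.0906, 0.1098]
orientation: [0.286, -3.128, 0.0]
contact_force: [-0.8, -0.5, -0.1]
grip_width: 0.0608
grasp_force: 0.0
clock: 9.4
position: [0.585, 0.0901, 0.11]
orientation: [-0.287, 3.128, -0.002]
contact_force: [1.3, -6.3, 1.2]
grip_width: 0.025
grasp_force: 3.4
clock: 9.9
position: [0.5851, 0.0898, 0.11]
orientation: [-0.286, 3.128, -0.002]
contact_force: [0.2, -2.0, 4.2]
grip_width: 0.0236
grasp_force: 60.0
t 9.9 pos [0.5851 0.0898 0.11  ] yang 100.45 shift [0.0014 0.0009 0.001 ] turn -0.05 F [ 0.2 -2.   4.2] w 0.0236
```

The grip width is 23.6 mm, so the pads look flush on the flats. I'll hold for a while, then check that everything is still.

```bash

python3 -m handwheel '[[-1,0,0,0,0],[-1,0,0,0,0],[-1,0,0,0,0],[-1,0,0,0,0],[-1,0,0,0,0]]'
python3 -c "
from h import *
shot('scene'); shot('top','t2.png')"
for i in 1 2 3 4; do python3 -m handwheel '[[-1,0,0,0,0],[-1,0,0,0,0],[-1,0,0,0,0],[-1,0,0,0,0],[-1,0,0,0,0]]' >/dev/null; done
python3 -c "
from h import *
togo((.5835,.0905,.109),100.5); a=dict(np.load('/tmp/scene.npz')); b=shot('scene','s2.png')
d=cv2.absdiff(cv2.blur(a['pixels'],(3,3)),cv2.blur(b['pixels'],(3,3))).max(2)>25; print('changed px',d.sum(),np.argwhere(d)[:5]); print(read_state()['grasp_force'])
cv2.imwrite('pics/s2c.png',cv2.resize(b['pixels'][120:320,180:400,::-1],None,fx=3,fy=3))"
```

```text
clock: 10.4
position: [0.5851, 0.0899, 0.11]
orientation: [-0.286, 3.128, -0.002]
contact_force: [0.0, -4.1, 5.7]
grip_width: 0.024
grasp_force: 60.0
t 12.5 pos [0.5851 0.0899 0.11  ] yang 100.45 shift [0.0014 0.0009 0.001 ] turn -0.05 F [ 0.2 -3.8  6. ] w 0.0238
changed px 0 []
59.999783830717206
```

View pics/s2c.png

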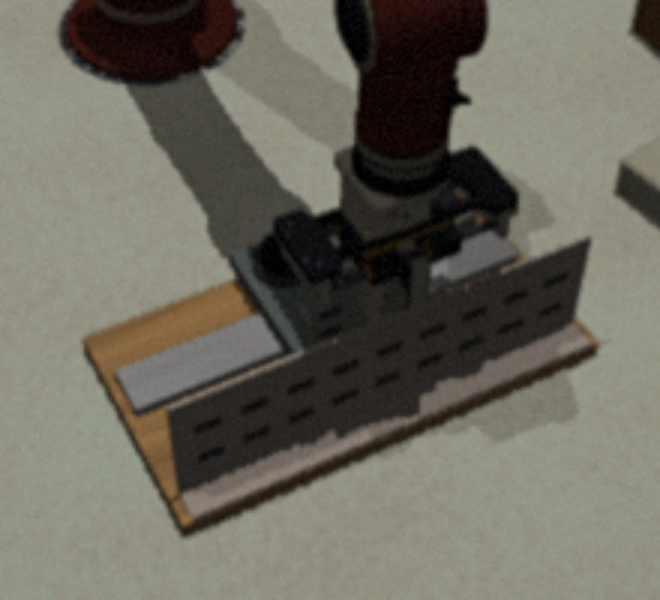

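The picture shows the fingers down in the gap between bracket and panel, around (420,280) in the crop. Nothing changed in the scene over 2 s, and the grip is a steady 60 N at 24 mm across the flats.

```bash
python3 -c "
from rig import *
print(job_done())"
```

```text
the job is handed in; nothing more can be done
None
```

The job is handed in, verdict not shown: the clamp knob is home (about 1.28 rad), the carriage moved about 6 mm, and the bolt head is held at 60 N with no visible turning over the last 2 s; I didn't re-measure the phone, sinker and spool, but the arm stayed clear of them.

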